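# Level the riser shelf with the spirit level

## Robot

A 6-joint arm with a two-finger parallel gripper is mounted at the origin on a cart in front of the work surface, level with it; the furniture and walls round the work are solid. World frame = base frame: x ahead of the robot, y to its left, z up, the work surface at z = 0. Lengths are in m, angles in rad, forces in N, time in s.
With the tool pointing down it reaches from about 0.4 to 0.925 m from the base axis. Payload 3.4 kg.
Tool frame: the origin (TCP) lies on the front face of the gripper's body, between the roots of the fingers; the fingertips stand 73 mm ahead of it and the grasp point (between the pads) lies 54 mm ahead of it; z points along the fingers, y is the line along which they close (so a half turn about z gives the same grasp; the last joint's range is limited). The gripper opens to 85 mm and grips with 20 to 120 N. Pads are 22 mm wide; open, the fingers measure 114 mm over their backs; the gripper's body (76 mm by 85 mm) begins 54 mm behind the grasp point. The pads swing forward as they close: fully open they stand 13 mm farther back than shut.
Start: joints at [1.246, 0.307, 1.506, -0, 1.328, -0.073], TCP at [0.143, 0.557, 0.304] pointing down, gripper open.
Joint ranges: [-3.12, 3.12], [-1.05, 2.28], [0.14, 2.33], [-1.42, 4.57], [0.1, 2.73], [-2.68, 2.68]. Speed limits (rad/s): [2.57, 2.57, 3.14, 3.14, 3.14, 3.14].

## Interface

Orientations are given as a unit quaternion [w, x, y, z].
In Python, from bench import get_obs, camera, camera_params, sign_off, find_in, masks_of gives the robot as it stands.
- The arm moves only by the shell command python3 -m crank 'ROWS' [FORCE]. ROWS is a JSON object of lists of equal length, an entry for each row: "delta_rot": the turn, a rotation vector about the tool's x, y, z in rad, a list of three; "xyz": the shift along the tool's x, y, z in m, a list of three; "jaw": the finger opening in m, from 0 to 0.0854. A call has 1 to 12 rows; each row is the pose to reach, as a shift and turn from the pose commanded when the call began, along the tool's axes at that moment; what a row does not reach only later rows make up. A row lasts 1/10 s, in which the tool goes at most 50 mm and 8.59 degrees, less where a joint would pass 70% of its speed; a pose out of reach is approached as far as the arm can. A call with a gripper value outside its range is refused whole. The fingers move at their own pace and stop on an object; FORCE is the grip in N (left out, the last holds). Time passes only in rows, so rows that repeat a pose let the fingers close. It gives the time, the measured TCP pose, the force, the opening and the grip force at its end, in the units of the state.
- get_obs(): the state, without advancing time (a new reading comes with each control period).
- camera(name): name is "side" or "top" or "wrist"; returns (picture, depth): 400x640x3 uint8, blue, green, red; 400x640 float32, m along the optical axis (not along the pixel's ray), 0 where there is no reading.
- camera_params(name): a dict with "fx", "fy", "cx", "cy" (pixels), "R" (3x3) and "t" (3): a world point X has camera coordinates R X + t. Camera axes: x right, y down, z forward; pixel columns grow to the right and rows downward; lengths in m; the calibration is good to about 2 mm. The wrist camera is an equidistant fisheye: a pixel r from the principal point sees the ray r / f radians off the axis. A picture is of the moment at which its call begins: read the wrist's pose just before it. camera_params takes no time and is no camera call; for the wrist camera it gives the pose at the moment of the call.
- sign_off(): hands the job in; it is judged then, once.
Trained networks look in the newest picture that a camera, given by its name, has taken for a name from the list of things; names that differ only in an ending like _2 or _b are one class to them, and where a whole thing is asked for, a point or a joint stands for the part that bears it (a point fixed in the world has none). Each returns a list of dicts, best first, with "conf" (0 to 1); they miss things now and then, are a little off and sometimes report something else, mostly with a low value. They report only what shows in the picture. A call takes as long as a camera call.
- find_in(camera, query): "location" ([column, row] in pixels, amid what is visible of it).
- masks_of(camera, query): "mask" (400x640 bool, what is visible of it) and "location" ([column, row] in pixels, amid what is visible of it).
The state is a dict: "time": time; "q": joint angles; "dq": joint speeds; "effort": joint torques, N m; "tool_pos": TCP position; "eef_rot": TCP orientation; "wrist_force": force on the tool from outside, world axes, zero at the start; "torque": the same for the moment, N m; "finger_gap": finger opening in m; "grip_force": force on a finger pad.
Only numpy, scipy, OpenCV 4.12 (cv2) and the standard library are available. Lean on these libraries where they do the work, as an engineer would, in place of code of your own. Each camera call takes 0.05 s, during which the arm holds its last target. There are 200 camera calls.

## Task

The little shelf on the worktop leans: lift the spirit level up off its two hooks, lay it flat on the shelf, lengthwise in the part away from the black foot wheel, and let go of it. Then grip the foot wheel, press it down so that the sprung end of the shelf sits fully down, and turn the wheel until the bubble stands between the two lines; finish while still gripping the wheel and pressing it down, with the bubble centred. Leave the mug, the salt shaker and the tea light where they are.

Things in the scene. Friction and masses are not known exactly. Their poses are not given: they have to be found in the camera images.
- level: Spirit level: aluminium bar 24 mm wide (x), 140 long (y), 36 high, about 0.2 kg, black end caps; origin at the centre of its underside, z up. Steel pins 8 mm thick stick out 20 mm at both ends (to y = +-90), axis 27 mm above the underside. It hangs upright by the pins in the two hooks, underside about 123 mm over the worktop; 22 mm of lift clears them. Free above: grip its middle across the 24 mm.
- vial_mid (a point): Middle of the vial, on the level's top face, 36 mm above the middle of its underside; axes as the level's. The yellow-green vial, 76 mm long along y and 16 mm thick, stands 6 mm proud (fingers do not collide with it); two thin black lines ring it 12 mm either side of the middle.
- bubble (a point): White bubble in the vial, 16 mm long. It slides along the level's y axis, up to 27 mm either side of vial_mid, towards the higher end: 1 mm for each milliradian that the level leans. It settles within about 1.5 s of a movement. Centred = between the two lines, within 4 mm of vial_mid along the level.
- rack: Stand of the level, fixed: wooden base plate 90 mm by 200 mm (y), two upturned steel hooks 8 mm thick at y = +-83 mm, their posts at x = +30 mm, their cradles at x = 0. Posts end about 168 mm over the worktop, the open front tips at 162 mm. Origin on the worktop, under the middle of the hanging level.
- board_mid (a point): Middle of the top face of the wooden shelf board, 140 mm (x) by 260 mm (y), top about 85 mm over the worktop; z is its upward normal, y points to the foot wheel. Hinged along x at y = -115 mm; the wheel end (+y) moves up and down. Lay the level along y, its middle at about y = -40 mm (-80 to +15 will do), within 50 mm of the middle line.
- foot_wheel: Black ribbed wheel of the levelling foot: upright cylinder, 38 mm across for the fingers, 34 mm high, on the board at y = +110 mm from board_mid, x = 0. Origin at the centre of its underside, 4 mm above the board when that is level. Turns about its axis with light friction (0.05 N m), stays where left. At the start the pressed wheel end is too low, by 0.75 to 1.45 rad clockwise.
- wheel_top (a point): Centre of the wheel's top face, 34 mm above its origin. A radian clockwise (from above) makes the board climb the foot's screw by 3.6 mm at the wheel, leans it 16 mrad and moves the bubble of a level lying lengthwise 16 mm towards the wheel; anticlockwise does the reverse. The wheel itself keeps its height as it turns. The grip may be renewed.
- foot_spring (a joint): Spring travel of the wheel end of the shelf (wheel and board together), rad: 0 = pressed fully down onto the foot, 0.012 = sprung up (2.7 mm at the wheel), as when nobody presses. About 5 N down on the wheel takes it fully down; press with 8 to 15 N. The bubble counts only while it is down; unpressed it reads 12 mm too far towards the wheel.
- mug_2: Bystander: mug 83x116x94 mm behind the shelf, origin at the centre of its underside. Leave alone.
- salt_shaker: Bystander: salt shaker, 44 mm across, 90 mm high, behind the gap between stand and shelf, origin at the centre of its underside. Leave alone.
- tea_light: Bystander: tea light, 38 mm across, 15 mm high, behind the shelf, right of the mug, origin at the centre of its underside. Leave alone.

How it is judged:
On the way, in this order (a step that is already met when the one before it is completed fails the run):
1. the spirit level is lifted up off both hooks (z of level in the frame of rack above 0.145 m and contact force between level and rack below 0.05 N), for 0.1 s.
2. the spirit level lies flat and lengthwise on the shelf, let go (x of level in the frame of board_mid between -0.055 and 0.055 m and y of level in the frame of board_mid between -0.085 and 0.02 m and z of level in the frame of board_mid between -0.004 and 0.004 m and angle between the y axis of level and the y axis of board_mid, either way round below 0.2 rad and angle between the z axis of level and the z axis of board_mid, either way round below 0.03 rad and contact force between the fingers and level below 0.1 N and linear speed of level below 0.02 m/s), for 0.2 s.
At the end, for the whole second after the job is handed in: Level flat and lengthwise (0.2 rad) on the shelf, middle within 55 mm of its middle line and -85 to +20 mm along y from board_mid, untouched; bubble within 4 mm of the vial middle; foot_spring below 0.003 rad; fingers on the wheel with over 2 N, all through the last second (x of level in the frame of board_mid between -0.055 and 0.055 m and y of level in the frame of board_mid between -0.085 and 0.02 m and z of level in the frame of board_mid between -0.004 and 0.004 m and angle between the y axis of level and the y axis of board_mid, either way round below 0.2 rad and angle between the z axis of level and the z axis of board_mid, either way round below 0.03 rad and contact force between the fingers and level below 0.1 N and y of bubble in the frame of vial_mid between -0.004 and 0.004 m and value of joint foot_spring below 0.003 rad and contact force between the fingers and foot_wheel above 2 N); the arm keeps its last pose, push and grip.
It fails at once if the mug is moved more than 25 mm (distance of mug_2 from where it was at the start of the episode above 0.025 m).
It fails at once if the salt shaker is moved more than 25 mm (distance of salt_shaker from where it was at the start of the episode above 0.025 m).
It fails at once if the tea light is moved more than 25 mm (distance of tea_light from where it was at the start of the episode above 0.025 m).
It also fails if it takes over 51 s, if anything falls off the work surface, if the arm or the gripper's body presses on something with over 40 N, if the wrist force passes 120 N, or if a joint passes its speed limit or range.

## Working session

There is one attempt and no reset: what is moved stays moved. The work goes in short steps, Python scripts to look and compute and a shell command to move; the robot and the scene stay as the last step left them, time stands still between calls to the robot, and variables do not carry over. Pictures are saved under pics/ and viewed, at most 10 in all, crops included, and the job is handed in when it is done.

```bash
mkdir -p pics; cat > h.py <<'E'
import numpy as np,cv2
from bench import *
from scipy.spatial.transform import Rotation as Ro
def world(cam,px,d):
    p=camera_params(cam);u=(px[0]-p['cx'])/p['fx'];v=(px[1]-p['cy'])/p['fy']
    return np.array(p['R']).T@(np.array([u*d,v*d,d])-np.array(p['t']))
def pts(cam,mask,depth):
    p=camera_params(cam);r,c=np.nonzero(mask&(depth>0));d=depth[r,c]
    X=np.stack([(c-p['cx'])/p['fx']*d,(r-p['cy'])/p['fy']*d,d],1)
    return (X-np.array(p['t']))@np.array(p['R'])
E
python3 - <<'E'
from h import *
np.set_printoptions(precision=4,suppress=True)
o=get_obs();print(o['time'],o['tool_pos'],o['eef_rot'],o['finger_gap'])
ims=[]
for cam in('top','side'):
    im,d=camera(cam);ims.append(im)
    for q in('level','rack','board_mid','foot_wheel','mug_2','salt_shaker','tea_light'):
        m=masks_of(cam,q)
        if not m: print(cam,q,None);continue
        m=m[0];P=pts(cam,m['mask'],d)
        print(cam,q,round(m['conf'],2),m['location'],len(P),'med',np.median(P,0),'lo',np.percentile(P,2,axis=0),'hi',np.percentile(P,98,axis=0))
cv2.imwrite('pics/a.png',cv2.resize(np.vstack(ims),(480,600)))
cv2.imwrite('pics/top.png',ims[0]);cv2.imwrite('pics/side.png',ims[1])
print(get_obs()['time'])
E
```

```text
0.0 [0.1431 0.5563 0.303 ] [-0.0002  0.1255  0.9921 -0.001 ] 0.0857423788091271
top level 0.96 [420.0, 238.2] 1289 med [ 0.5148 -0.3856  0.1593] lo [ 0.442  -0.4215  0.0088] hi [ 0.5967 -0.3738  0.1672]
top rack 0.72 [397.9, 250.5] 2893 med [ 0.5096 -0.3727  0.0113] lo [ 0.4195 -0.4203  0.0055] hi [ 0.6109 -0.338   0.1644]
top board_mid 0.91 [272.1, 236.2] 7424 med [ 0.522  -0.0859  0.0853] lo [ 0.451  -0.2025  0.0819] hi [0.6007 0.0428 0.0885]
top foot_wheel 0.67 [218.1, 225.9] 328 med [0.5418 0.0218 0.126 ] lo [0.5253 0.0055 0.1012] hi [0.561  0.0433 0.1298]
top mug_2 0.61 [237.4, 160.0] 1396 med [0.7146 0.0083 0.0507] lo [ 0.6671 -0.0576  0.0012] hi [0.743  0.0441 0.0955]
top salt_shaker 0.81 [333.4, 177.8] 322 med [ 0.6628 -0.2168  0.0796] lo [ 0.6515 -0.235   0.0227] hi [ 0.6832 -0.1991  0.091 ]
top tea_light 0.62 [296.7, 177.5] 212 med [ 0.6833 -0.1363  0.0086] lo [ 0.664  -0.1535  0.0015] hi [ 0.7002 -0.1179  0.017 ]
side level 0.89 [406.6, 226.4] 629 med [ 0.5058 -0.3885  0.1578] lo [ 0.436  -0.405   0.1255] hi [ 0.5963 -0.3751  0.1663]
side rack 0.79 [395.6, 264.5] 2091 med [ 0.4855 -0.3746  0.0096] lo [ 0.4151 -0.4304  0.0035] hi [ 0.6038 -0.3395  0.1599]
side board_mid 0.61 [284.0, 231.4] 4297 med [ 0.5141 -0.0886  0.0831] lo [ 0.445  -0.2032  0.0769] hi [0.5973 0.0456 0.0874]
side foot_wheel 0.52 [246.7, 209.5] 263 med [0.5337 0.0218 0.1208] lo [ 0.5223  0.0048 -0.001 ] hi [0.635  0.0804 0.128 ]
side mug_2 0.82 [267.7, 178.4] 1090 med [0.6965 0.0017 0.0604] lo [ 0.664  -0.0612 -0.0011] hi [0.7584 0.045  0.0933]
side salt_shaker 0.81 [344.1, 202.1] 339 med [ 0.6576 -0.2188  0.0521] lo [ 0.6495 -0.2366  0.0059] hi [ 0.6769 -0.2002  0.0889]
side tea_light None
0.8
```

```bash
python3 - <<'E'
from h import *
np.set_printoptions(precision=4,suppress=True)
im,d=camera('top')
cv2.imwrite('pics/b.png',cv2.resize(im[100:350,150:500],(800,571),interpolation=cv2.INTER_CUBIC))
def rect(q,z0,z1):
    P=pts('top',masks_of('top',q)[0]['mask'],d);P=P[(P[:,2]>z0)&(P[:,2]<z1)]
    print(q,len(P),cv2.minAreaRect((P[:,:2]*1000).astype(np.float32)),P.mean(0)); return P
P=rect('level',.152,.175);
c=P[:,:2]-P[:,:2].mean(0);v=np.linalg.svd(c,full_matrices=False)[2];a=c@v.T;print(v,np.percentile(a,[1,50,99],axis=0))
rect('rack',.002,.02)
P=rect('board_mid',.075,.092)
print(np.linalg.lstsq(np.c_[P[:,:2],np.ones(len(P))],P[:,2],rcond=None)[0])
rect('foot_wheel',.115,.135)
E
```

```text
level 979 ((518.6266479492188, -389.2277526855469), (176.44407653808594, 25.43068504333496), 3.8828577995300293) [ 0.5165 -0.3881  0.1606]
[[-0.9978 -0.0664]
 [-0.0664  0.9978]] [[-0.0853 -0.0128]
 [ 0.0011  0.0003]
 [ 0.0809  0.0109]]
rack 2530 ((527.4336547851562, -391.2188720703125), (222.0574493408203, 106.18193817138672), 4.009055137634277) [ 0.5115 -0.3742  0.0109]
board_mid 7487 ((527.307373046875, -78.2369384765625), (260.2161865234375, 140.69281005859375), 80.54631042480469) [ 0.5241 -0.0837  0.0853]
[-0.0016 -0.0057  0.0856]
foot_wheel 301 ((543.4786987304688, 23.466459274291992), (38.9713249206543, 39.227325439453125), 69.0555419921875) [0.5433 0.023  0.1254]
```

View pics/b.png

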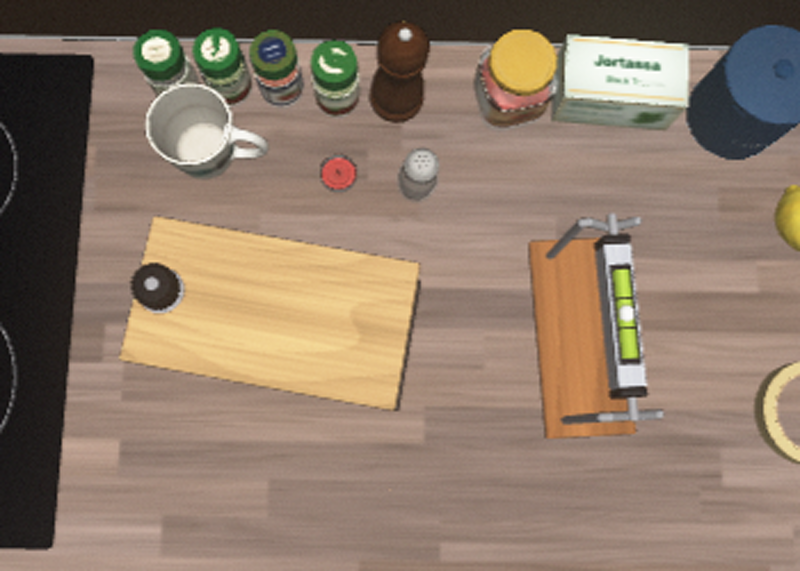

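The top view shows the shelf with the wheel at its left end (157,287 in the crop). The level hangs along world x, with the rack posts on its +y side. First I'll move over the middle of the bench while turning.

```bash
cat >> h.py <<'E'
def goto(p,ang):  # print tool-frame delta to TCP p with closing axis at world angle ang (mod pi), tool down
    o=get_obs();w=np.array(o['eef_rot']);R=Ro.from_quat(w[[1,2,3,0]])
    y=np.array([np.cos(ang),np.sin(ang),0]);
    if y@R.as_matrix()[:,1]<0:y=-y
    z=np.array([0,0,-1.]);T=Ro.from_matrix(np.stack([np.cross(y,z),y,z],1))
    print('t',round(o['time'],2),'tcp',np.round(o['tool_pos'],4),'q',np.round(o['q'],2),'xyz',np.round(R.inv().apply(np.array(p)-o['tool_pos']),4),'rot',np.round((R.inv()*T).as_rotvec(),4),'F',np.round(o['wrist_force'],1))
E
python3 -m crank '{"xyz":[[-0.46,-0.354,0],[-0.46,-0.354,0],[-0.46,-0.354,0],[-0.46,-0.354,0],[-0.46,-0.354,0],[-0.46,-0.354,0],[-0.46,-0.354,0],[-0.46,-0.354,0],[-0.46,-0.354,0],[-0.46,-0.354,0],[-0.46,-0.354,0],[-0.46,-0.354,0]],"delta_rot":[[0,0,1.75],[0,0,1.75],[0,0,1.75],[0,0,1.75],[0,0,1.75],[0,0,1.75],[0,0,1.75],[0,0,1.75],[0,0,1.75],[0,0,1.75],[0,0,1.75],[0,0,1.75]],"jaw":[0.085,0.085,0.085,0.085,0.085,0.085,0.085,0.085,0.085,0.085,0.085,0.085]}'
python3 -c "
from h import *
goto([.5186,-.389,.28],np.radians(93.9))"
```

```text
time: 2.25
tool_pos: [0.5027, 0.0965, 0.3041]
eef_rot: [0.001, 0.844, 0.536, 0.001]
wrist_force: [-0.4, 0.1, -0.7]
finger_gap: 0.0851
grip_force: 0.0
t 2.25 tcp [0.5027 0.0965 0.3041] q [ 0.11  0.22  1.63 -0.    1.29  0.55] xyz [-0.4328  0.2205  0.0245] rot [ 0.0017 -0.0011  1.0641] F [-0.4  0.1 -0.7]
```

```bash

python3 -m crank '{"xyz":[[-0.433,0.2205,0.024],[-0.433,0.2205,0.024],[-0.433,0.2205,0.024],[-0.433,0.2205,0.024],[-0.433,0.2205,0.024],[-0.433,0.2205,0.024],[-0.433,0.2205,0.024],[-0.433,0.2205,0.024],[-0.433,0.2205,0.024],[-0.433,0.2205,0.024],[-0.433,0.2205,0.024],[-0.433,0.2205,0.024]],"delta_rot":[[0,0,1.064],[0,0,1.064],[0,0,1.064],[0,0,1.064],[0,0,1.064],[0,0,1.064],[0,0,1.064],[0,0,1.064],[0,0,1.064],[0,0,1.064],[0,0,1.064],[0,0,1.064]],"jaw":[0.07,0.07,0.07,0.07,0.07,0.07,0.07,0.07,0.07,0.07,0.07,0.07]}'
python3 - <<'E'
from h import *
p=camera_params('wrist');im,d=camera('wrist')
def fish(px,z): # ray meets plane z
    u=(px[0]-p['cx'])/p['fx'];v=(px[1]-p['cy'])/p['fy'];th=np.hypot(u,v)
    r=np.array([u/th*np.sin(th),v/th*np.sin(th),np.cos(th)]) if th>1e-9 else np.array([0,0,1.])
    R=np.array(p['R']);c=-R.T@np.array(p['t']);w=R.T@r;return c+w*(z-c[2])/w[2]
for q in('level','vial_mid','bubble'):
    for m in masks_of('wrist',q)[:1]:
        c,s,a=cv2.minAreaRect(np.argwhere(m['mask'])[:,::-1].astype(np.float32))
        print(q,m['conf'],m['location'],c,s,a,fish(m['location'],.159),fish(c,.159))
cv2.imwrite('pics/c.png',im)
goto([.5186,-.389,.202],np.radians(93.9))
E
```

```text
time: 3.45
tool_pos: [0.5196, -0.3869, 0.2792]
eef_rot: [-0.001, 0.999, 0.037, -0.0]
wrist_force: [-0.0, 0.8, -0.3]
finger_gap: 0.07
grip_force: 0.0
level 0.71 [330.0, 205.4] (327.0, 208.5) (235.0, 38.0) 90.0 [ 0.53532709 -0.39154674  0.159     ] [ 0.53306301 -0.38977485  0.159     ]
vial_mid 0.72 [325.9, 206.7] (326.5, 208.5) (235.0, 39.0) 90.0 [ 0.53424377 -0.38896552  0.159     ] [ 0.5330391  -0.38945059  0.159     ]
bubble 0.9 [325.8, 230.6] (325.5, 231.0) (20.0, 19.0) 90.0 [ 0.51741778 -0.39021291  0.159     ] [ 0.51711266 -0.39003579  0.159     ]
t 3.65 tcp [ 0.5201 -0.3846  0.2801] q [-0.7   0.42  1.38  0.    1.34  0.79] xyz [-0.0018  0.0043  0.0781] rot [-0.0005  0.0001  0.0092] F [0.8 0.1 0.3]
```

View pics/c.png

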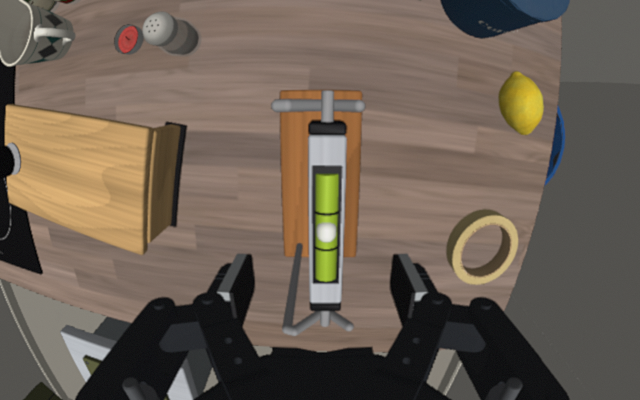

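The wrist view shows the level centred between the fingers, with the bubble at (326,231) and nothing in the way. Descending and gripping.

```bash

python3 -m crank '{"xyz":[[-0.001,0.003,0.04],[-0.001,0.003,0.078],[-0.001,0.003,0.078],[-0.001,0.003,0.078],[-0.001,0.003,0.078],[-0.001,0.003,0.078],[-0.001,0.003,0.078],[-0.001,0.003,0.078],[-0.001,0.003,0.078],[-0.001,0.003,0.078],[-0.001,0.003,0.078],[-0.001,0.003,0.078]],"delta_rot":[[0,0,0],[0,0,0],[0,0,0],[0,0,0],[0,0,0],[0,0,0],[0,0,0],[0,0,0],[0,0,0],[0,0,0],[0,0,0],[0,0,0]],"jaw":[0.07,0.07,0.07,0.02,0.02,0.02,0.02,0.02,0.02,0.02,0.02,0.02]}' 50
python3 -c "
from h import *
goto([.5186,-.389,.262],np.radians(93.9))"
```

```text
time: 4.85
tool_pos: [0.5204, -0.3899, 0.2044]
eef_rot: [0.001, 0.999, 0.038, 0.002]
wrist_force: [0.6, 0.4, 6.3]
finger_gap: 0.0232
grip_force: 50.7
t 4.85 tcp [ 0.5204 -0.3899  0.2044] q [-0.71  0.49  1.47  0.    1.17  0.79] xyz [-0.0015 -0.0008 -0.0577] rot [ 0.0028 -0.0037  0.0073] F [0.6 0.4 6.3]
```

```bash

python3 -m crank '{"xyz":[[0,0,-0.02],[0,0,-0.04],[0,0,-0.06],[0,0,-0.08],[0,0,-0.08],[0,0,-0.08]],"delta_rot":[[0,0,0],[0,0,0],[0,0,0],[0,0,0],[0,0,0],[0,0,0]],"jaw":[0.02,0.02,0.02,0.02,0.02,0.02]}' 50
python3 - <<'E'
from h import *
b=np.array([.5273,-.0782])-.045*np.array([.164,.9865]);print(b)
goto([*b,.29],np.radians(80.5+90))
im,d=camera('side');m=masks_of('side','level')[0];P=pts('side',m['mask'],d);print(np.percentile(P,[2,50,98],axis=0))
P=P[(P[:,2]>.18)];print(np.polyfit(P[:,0],P[:,2],1))
E
```

```text
time: 5.45
tool_pos: [0.519, -0.3891, 0.2818]
eef_rot: [0.0, 0.999, 0.038, 0.0]
wrist_force: [-0.4, 0.4, -2.7]
finger_gap: 0.0231
grip_force: 49.7
[ 0.51992   -0.1225925]
t 5.45 tcp [ 0.519  -0.3891  0.2818] q [-0.71  0.42  1.38 -0.    1.34  0.79] xyz [ 0.0211 -0.2657 -0.0083] rot [ 3.0000e-04  0.0000e+00 -1.3293e+00] F [-0.4  0.4 -2.7]
[[ 0.43052332 -0.4046289   0.20463052]
 [ 0.47471222 -0.3910563   0.23491888]
 [ 0.53934626 -0.37964843  0.24306519]]
[0.15511902 0.15790788]
```

```bash

python3 -m crank '{"xyz":[[0.021,-0.2655,0],[0.021,-0.2655,0],[0.021,-0.2655,0],[0.021,-0.2655,0],[0.021,-0.2655,0],[0.021,-0.2655,0],[0.021,-0.2655,0],[0.021,-0.2655,0],[0.021,-0.2655,0],[0.021,-0.2655,0],[0.021,-0.2655,0],[0.021,-0.2655,0]],"delta_rot":[[0,0,-1.33],[0,0,-1.33],[0,0,-1.33],[0,0,-1.33],[0,0,-1.33],[0,0,-1.33],[0,0,-1.33],[0,0,-1.33],[0,0,-1.33],[0,0,-1.33],[0,0,-1.33],[0,0,-1.33]],"jaw":[0.02,0.02,0.02,0.02,0.02,0.02,0.02,0.02,0.02,0.02,0.02,0.02]}'
python3 - <<'E'
from h import *
goto([.52,-.1226,.168],np.radians(80.5+90))
a,d=camera('side');b,e=camera('top')
cv2.imwrite('pics/d.png',cv2.resize(np.hstack([a[80:330,180:430],b[100:350,180:430]]),(800,400),interpolation=cv2.INTER_CUBIC))
m=masks_of('side','level')[0];P=pts('side',m['mask'],d);P=P[P[:,2]>.15];print(np.percentile(P,[2,50,98],axis=0))
# lower edge height along y
for lo in np.arange(-.22,-.03,.02):
    s=P[(P[:,1]>lo)&(P[:,1]<lo+.02)]
    if len(s)>5:print(round(lo+.01,2),len(s),np.percentile(s[:,2],[3,97]).round(4))
E
```

```text
time: 6.75
tool_pos: [0.5198, -0.1229, 0.2813]
eef_rot: [-0.0, 0.764, 0.646, -0.0]
wrist_force: [0.9, -0.2, -1.6]
finger_gap: 0.0232
grip_force: 50.1
t 6.75 tcp [ 0.5198 -0.1229  0.2813] q [-0.31  0.27  1.62  0.    1.25 -0.14] xyz [0.0003 0.0003 0.1133] rot [-0.0011 -0.0002 -0.0015] F [ 0.9 -0.2 -1.6]
[[ 0.49531825 -0.20246689  0.2009396 ]
 [ 0.50968411 -0.14461952  0.22805261]
 [ 0.53323379 -0.04917012  0.24167358]]
-0.21 20 [0.2233 0.2318]
-0.19 116 [0.2027 0.2362]
-0.17 139 [0.2046 0.2381]
-0.15 145 [0.2038 0.2415]
-0.13 57 [0.2032 0.244 ]
-0.11 20 [0.1989 0.2359]
-0.09 82 [0.1996 0.2367]
-0.07 140 [0.2011 0.2365]
-0.05 47 [0.2041 0.2351]
```

View pics/d.png

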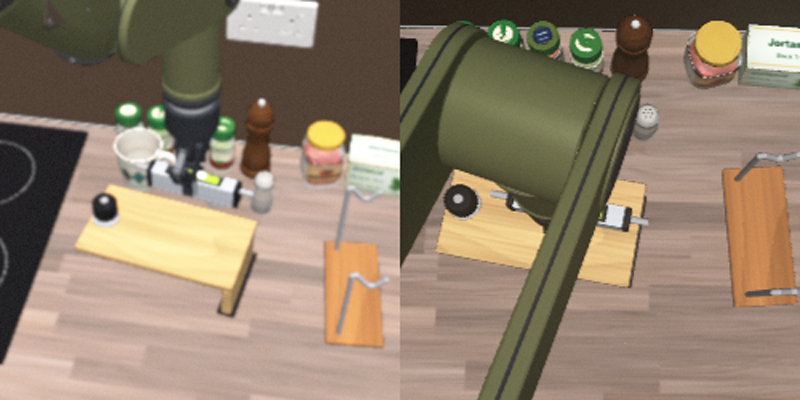

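The level is held horizontally over the shelf (underside about 0.203 m) and lined up with the board. Lowering it now.

```bash

python3 -m crank '{"xyz":[[0,0,0.04],[0,0,0.08],[0,0,0.1],[0,0,0.11],[0,0,0.114],[0,0,0.116],[0,0,0.117],[0,0,0.117]],"delta_rot":[[0,0,0],[0,0,0],[0,0,0],[0,0,0],[0,0,0],[0,0,0],[0,0,0],[0,0,0]],"jaw":[0.02,0.02,0.02,0.02,0.02,0.02,0.02,0.02]}'
```

```text
time: 7.7
tool_pos: [0.5207, -0.1231, 0.1664]
eef_rot: [0.001, 0.763, 0.646, 0.001]
wrist_force: [-1.4, -0.1, 2.0]
finger_gap: 0.0233
grip_force: 50.6
```

```bash

python3 -m crank '{"xyz":[[0,0,0],[0,0,0],[0,0,0],[0,0,0],[0,0,-0.01],[0,0,-0.04],[0,0,-0.08],[0,0,-0.12],[0,0,-0.12],[0,0,-0.12]],"delta_rot":[[0,0,0],[0,0,0],[0,0,0],[0,0,0],[0,0,0],[0,0,0],[0,0,0],[0,0,0],[0,0,0],[0,0,0]],"jaw":[0.06,0.06,0.06,0.06,0.06,0.06,0.06,0.06,0.06,0.06]}' 
python3 - <<'E'
from h import *
np.set_printoptions(precision=4,suppress=True)
goto([.5445,.027,.23],np.radians(80.5+90))
p=camera_params('wrist');im,d=camera('wrist')
def fish(px,z):
    u=(px[0]-p['cx'])/p['fx'];v=(px[1]-p['cy'])/p['fy'];th=np.hypot(u,v)
    r=np.array([u/th*np.sin(th),v/th*np.sin(th),np.cos(th)])
    R=np.array(p['R']);c=-R.T@np.array(p['t']);w=R.T@r;return c+w*(z-c[2])/w[2]
for q,z in(('level',.121),('bubble',.125),('foot_wheel',.123),('wheel_top',.123)):
    for m in find_in('wrist',q)[:1]: print(q,m['conf'],m['location'],fish(m['location'],z))
b,e=camera('side')
for q in('level','foot_wheel'):
    m=masks_of('side',q)[0];P=pts('side',m['mask'],e);print(q,np.percentile(P,[2,50,98],axis=0))
cv2.imwrite('pics/e.png',np.vstack([im,cv2.resize(b[100:300,150:470],(640,400))])[:,:][::1])
cv2.imwrite('pics/e.png',cv2.resize(cv2.imread('pics/e.png'),(480,600)))
E
```

```text
time: 8.7
tool_pos: [0.5206, -0.123, 0.2866]
eef_rot: [0.002, 0.763, 0.646, 0.001]
wrist_force: [-0.6, 1.1, 0.1]
finger_gap: 0.0597
grip_force: 0.0
t 8.7 tcp [ 0.5206 -0.123   0.2866] q [-0.31  0.26  1.62 -0.    1.26 -0.15] xyz [ 0.1519 -0.0012  0.0565] rot [0.0035 0.0005 0.0008] F [-0.6  1.1  0.1]
level 0.75 [323.8, 195.8] [ 0.5239 -0.116   0.121 ]
bubble 0.81 [323.9, 213.6] [ 0.5217 -0.1294  0.125 ]
foot_wheel 0.56 [321.6, 21.4] [0.5445 0.0182 0.123 ]
wheel_top 0.78 [317.1, 18.8] [0.5415 0.0208 0.123 ]
level [[ 0.4968 -0.1949  0.0856]
 [ 0.5117 -0.1274  0.1162]
 [ 0.5351 -0.057   0.1265]]
foot_wheel [[0.5224 0.0048 0.0965]
 [0.5334 0.02   0.1217]
 [0.5554 0.0409 0.1278]]
```

View pics/e.png

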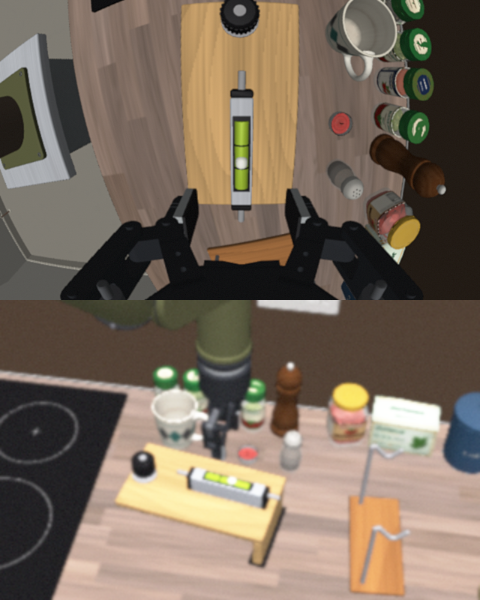

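The level lies lengthwise on the shelf, let go. Its bubble is offset towards the hinge, and the wheel is at the far end. Moving above the wheel.

```bash

python3 -m crank '{"xyz":[[0.148,-0.002,0],[0.148,-0.002,0],[0.148,-0.002,0.02],[0.148,-0.002,0.05],[0.148,-0.002,0.05],[0.148,-0.002,0.05]],"delta_rot":[[0,0,0],[0,0,0],[0,0,0],[0,0,0],[0,0,0],[0,0,0]],"jaw":[0.065,0.065,0.065,0.065,0.065,0.065]}' 
python3 - <<'E'
from h import *
np.set_printoptions(precision=4,suppress=True)
goto([.543,.023,.164],np.radians(80.5+90))
p=camera_params('wrist');im,d=camera('wrist')
def fish(px,z):
    u=(px[0]-p['cx'])/p['fx'];v=(px[1]-p['cy'])/p['fy'];th=np.hypot(u,v)
    r=np.array([u/th*np.sin(th),v/th*np.sin(th),np.cos(th)])
    R=np.array(p['R']);c=-R.T@np.array(p['t']);w=R.T@r;return c+w*(z-c[2])/w[2]
for q,z in(('bubble',.125),('vial_mid',.125),('foot_wheel',.123),('wheel_top',.123)):
    for m in masks_of('wrist',q)[:1]: 
        c,s,a=cv2.minAreaRect(np.argwhere(m['mask'])[:,::-1].astype(np.float32));print(q,m['conf'],m['location'],c,s,fish(m['location'],z))
    print(q,[(round(m['conf'],2),m['location']) for m in find_in('wrist',q)[:2]])
a,e=camera('side');b,f=camera('top')
for c in('side','top'):print(c,[(m['conf'],m['location']) for m in find_in(c,'bubble')])
cv2.imwrite('pics/f.png',np.vstack([cv2.resize(im,(480,300)),cv2.resize(np.hstack([a[150:270,210:330],b[170:290,180:300]]),(480,240))]))
E
```

```text
time: 9.7
tool_pos: [0.5419, 0.0234, 0.2344]
eef_rot: [-0.001, 0.763, 0.647, -0.001]
wrist_force: [-0.0, -0.6, 0.5]
finger_gap: 0.0647
grip_force: 0.0
t 9.7 tcp [0.5419 0.0234 0.2344] q [-0.03  0.33  1.67 -0.    1.15  0.13] xyz [-0.0001  0.0013  0.0704] rot [-0.0025  0.0007  0.0012] F [-0.  -0.6  0.5]
bubble []
vial_mid 0.96 [323.8, 327.2] (326.5, 323.5) (55.0, 31.0) [ 0.5302 -0.0538  0.125 ]
vial_mid [(0.72, [325.9, 326.2])]
foot_wheel 0.85 [325.2, 220.7] (324.0, 222.5) (67.0, 62.0) [0.5449 0.0306 0.123 ]
foot_wheel [(0.74, [327.0, 223.3]), (0.28, [329.7, 324.3])]
wheel_top 0.63 [323.9, 223.9] (325.0, 222.5) (65.0, 60.0) [0.5438 0.0285 0.123 ]
wheel_top [(0.78, [323.9, 220.6])]
side []
top []
```

View pics/f.png

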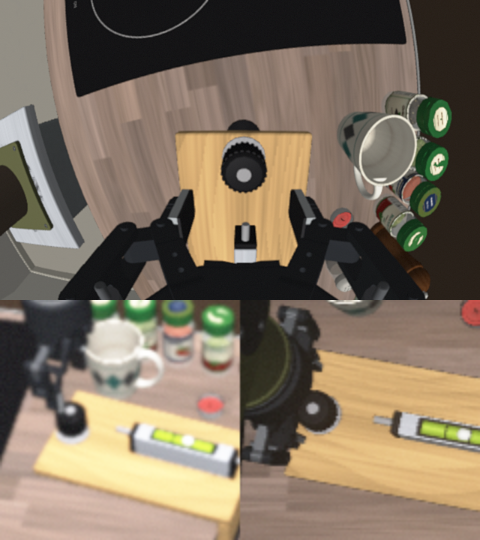

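The wheel top's centre is at about (325,233) in the wrist picture, within 2 mm of the tool axis. The side and top views still see the vial. Descending and gripping the wheel.

```bash

python3 -m crank '{"xyz":[[-0.001,0.001,0.03],[-0.001,0.001,0.05],[-0.001,0.001,0.064],[-0.001,0.001,0.064],[-0.001,0.001,0.064],[-0.001,0.001,0.064],[-0.001,0.001,0.064],[-0.001,0.001,0.064],[-0.001,0.001,0.064],[-0.001,0.001,0.064]],"delta_rot":[[0,0,0],[0,0,0],[0,0,0],[0,0,0],[0,0,0],[0,0,0],[0,0,0],[0,0,0],[0,0,0],[0,0,0]],"jaw":[0.065,0.065,0.065,0.065,0.034,0.034,0.034,0.034,0.034,0.034]}' 50
python3 -m crank '{"xyz":[[0,0,0.001],[0,0,0.002],[0,0,0.003],[0,0,0.003],[0,0,0.003]],"delta_rot":[[0,0,0],[0,0,0],[0,0,0],[0,0,0],[0,0,0]],"jaw":[0.034,0.034,0.034,0.034,0.034]}' 50
```

```text
time: 11.35
tool_pos: [0.5434, 0.0225, 0.1714]
eef_rot: [0.0, 0.763, 0.646, 0.0]
wrist_force: [-0.6, 2.0, 1.9]
finger_gap: 0.0362
grip_force: 49.7
time: 11.85
tool_pos: [0.5435, 0.0228, 0.1691]
eef_rot: [0.0, 0.763, 0.646, 0.001]
wrist_force: [-3.7, 3.2, 11.6]
finger_gap: 0.0359
grip_force: 50.7
```

```bash

python3 -m crank '{"xyz":[[0,0,0],[0,0,0],[0,0,0],[0,0,0],[0,0,0],[0,0,0],[0,0,0],[0,0,0],[0,0,0],[0,0,0]],"delta_rot":[[0,0,0.12],[0,0,0.25],[0,0,0.4],[0,0,0.55],[0,0,0.7],[0,0,0.8],[0,0,0.8],[0,0,0.8],[0,0,0.8],[0,0,0.8]],"jaw":[0.034,0.034,0.034,0.034,0.034,0.034,0.034,0.034,0.034,0.034]}' 50
python3 -m crank '{"xyz":[[0,0,0],[0,0,0],[0,0,0],[0,0,0],[0,0,0],[0,0,0],[0,0,0],[0,0,0],[0,0,0],[0,0,0]],"delta_rot":[[0,0,0],[0,0,0],[0,0,0],[0,0,0],[0,0,0],[0,0,0],[0,0,0],[0,0,0],[0,0,0],[0,0,0]],"jaw":[0.034,0.034,0.034,0.034,0.034,0.034,0.034,0.034,0.034,0.034]}' 50
cat > bub.py <<'E'
from h import *
import sys
np.set_printoptions(precision=4,suppress=True)
def meas(cam,save=None):
    im,_=camera(cam)
    hsv=cv2.cvtColor(im,cv2.COLOR_BGR2HSV)
    p=camera_params(cam);pr=lambda X:(lambda c:c[:2]/c[2]*[p['fx'],p['fy']]+[p['cx'],p['cy']])(np.array(p['R'])@X+np.array(p['t']))
    u,_2=pr(np.array([.520,-.1226,.125])),0
    yy,xx=np.mgrid[:400,:640];near=np.hypot(xx-u[0],yy-u[1])<70
    g=(near&(hsv[...,0]>25)&(hsv[...,0]<45)&(hsv[...,1]>150)&(hsv[...,2]>60)).astype(np.uint8)
    g=cv2.morphologyEx(g,cv2.MORPH_CLOSE,np.ones((9,9),np.uint8))
    n,l,s,c=cv2.connectedComponentsWithStats(g);k=1+np.argmax(s[1:,4]);m=l==k
    P=np.stack([xx[m],yy[m]],1).astype(float);c0=P.mean(0);v=np.linalg.svd(P-c0,full_matrices=False)[2][0]
    ax=pr(np.array([.53,-.06,.125]))-pr(np.array([.51,-.18,.125]))
    if v@ax<0:v=-v
    a=(P-c0)@v;L0,L1=np.percentile(a,[.5,99.5]);mid=(L0+L1)/2;sc=76/(L1-L0)
    t=np.arange(L0,L1,.5);prof=np.array([cv2.remap(im,np.float32([[c0[0]+v[0]*q]]),np.float32([[c0[1]+v[1]*q]]),cv2.INTER_LINEAR)[0,0] for q in t]).astype(int)
    b=prof[:,0];w=np.clip(b-110,0,None)
    print(cam,'vial px',c0,'len',round(L1-L0,1),'bubble mm toward wheel',round(((w*t).sum()/max(w.sum(),1)-mid)*sc,1),'blue max',b.max(),'net',[(round(f['conf'],2),round((np.array(f['location'])-c0)@v*sc-mid*sc,1)) for f in find_in(cam,'bubble')[:2]])
    print(' mm:b/g',' '.join(f'{(q-mid)*sc:.0f}:{x[0]}/{x[1]}' for q,x in zip(t[::2],prof[::2])))
    if save: x,y=c0.astype(int);cv2.imwrite(save,cv2.resize(im[y-45:y+45,x-60:x+60],(800,600),interpolation=cv2.INTER_CUBIC))
o=get_obs();print(o['time'],o['q'][5],o['wrist_force'],o['torque'])
for c in('side','top'):meas(c,sys.argv[1]%c if len(sys.argv)>1 else None)
E
python3 bub.py pics/g_%s.png
```

```text
time: 12.85
tool_pos: [0.5422, 0.0236, 0.169]
eef_rot: [-0.001, 0.955, 0.298, -0.0]
wrist_force: [-4.9, 5.5, 12.9]
finger_gap: 0.0365
grip_force: 50.8
time: 13.85
tool_pos: [0.5422, 0.0236, 0.169]
eef_rot: [-0.001, 0.955, 0.298, -0.0]
wrist_force: [-5.7, 5.8, 13.4]
finger_gap: 0.0368
grip_force: 50.8
13.85 0.9285487742935451 [-5.7009  5.8146 13.3594] [ 0.8522  0.9761 -0.0293]
side vial px [292.6429 218.    ] len 11.6 bubble mm toward wheel 0.9 blue max 98 net []
 mm:b/g -38:98/250 -31:90/246 -25:86/238 -18:85/240 -12:88/247 -5:90/250 1:90/251 8:90/250 15:89/250 21:90/250 28:90/250 34:89/242
top vial px [288.6532 236.4189] len 36.3 bubble mm toward wheel -4.7 blue max 247 net []
 mm:b/g -38:71/175 -36:81/215 -34:80/215 -32:81/217 -30:83/218 -28:83/217 -25:83/218 -23:83/219 -21:85/221 -19:89/223 -17:86/218 -15:83/197 -13:117/178 -11:195/207 -9:240/243 -7:246/247 -4:246/248 -2:244/246 -0:233/240 2:189/227 4:101/220 6:94/228 8:91/226 10:90/225 12:84/201 14:73/158 16:95/230 19:95/228 21:92/227 23:94/229 25:96/230 27:97/230 29:96/229 31:94/229 33:95/229 35:98/229 37:91/216
```

The top view puts the bubble about 4.3 mm towards the hinge, so it needs roughly 0.27 rad more clockwise.

```bash

python3 -m crank '{"xyz":[[0,0,0],[0,0,0],[0,0,0],[0,0,0],[0,0,0],[0,0,0],[0,0,0],[0,0,0],[0,0,0],[0,0,0],[0,0,0],[0,0,0]],"delta_rot":[[0,0,0.1],[0,0,0.2],[0,0,0.27],[0,0,0.27],[0,0,0.27],[0,0,0.27],[0,0,0.27],[0,0,0.27],[0,0,0.27],[0,0,0.27],[0,0,0.27],[0,0,0.27]],"jaw":[0.034,0.034,0.034,0.034,0.034,0.034,0.034,0.034,0.034,0.034,0.034,0.034]}' 50
python3 -m crank '{"xyz":[[0,0,0],[0,0,0],[0,0,0],[0,0,0],[0,0,0],[0,0,0],[0,0,0],[0,0,0],[0,0,0],[0,0,0]],"delta_rot":[[0,0,0],[0,0,0],[0,0,0],[0,0,0],[0,0,0],[0,0,0],[0,0,0],[0,0,0],[0,0,0],[0,0,0]],"jaw":[0.034,0.034,0.034,0.034,0.034,0.034,0.034,0.034,0.034,0.034]}' 50
python3 bub.py pics/h_%s.png
```

```text
time: 15.25
tool_pos: [0.542, 0.024, 0.169]
eef_rot: [-0.002, 0.986, 0.167, -0.001]
wrist_force: [-6.7, 8.1, 15.4]
finger_gap: 0.0361
grip_force: 50.9
time: 16.25
tool_pos: [0.542, 0.024, 0.169]
eef_rot: [-0.002, 0.986, 0.167, -0.001]
wrist_force: [-5.4, 7.6, 15.7]
finger_gap: 0.0366
grip_force: 50.9
16.25 1.1985334707930229 [-5.429   7.5803 15.7213] [ 1.067   1.0759 -0.0591]
side vial px [292.675 217.925] len 11.3 bubble mm toward wheel -38.0 blue max 119 net []
 mm:b/g -38:119/251 -31:92/243 -25:84/234 -18:85/243 -11:89/249 -4:92/251 2:90/250 9:90/250 16:89/250 23:89/250 29:87/248 36:83/234
top vial px [288.8839 236.4955] len 35.9 bubble mm toward wheel -1.7 blue max 246 net []
 mm:b/g -38:70/167 -36:82/216 -34:82/216 -32:82/217 -30:84/219 -27:83/218 -25:83/217 -23:85/220 -21:86/221 -19:89/224 -17:87/221 -15:82/205 -13:76/173 -10:96/197 -8:170/227 -6:238/242 -4:245/247 -2:246/248 0:245/247 2:238/242 4:211/231 6:105/221 9:93/228 11:91/224 13:82/194 15:80/171 17:96/225 19:93/228 21:95/229 23:94/228 25:96/229 28:98/230 30:96/229 32:94/228 34:95/228 36:97/230
```

View pics/h_top.png

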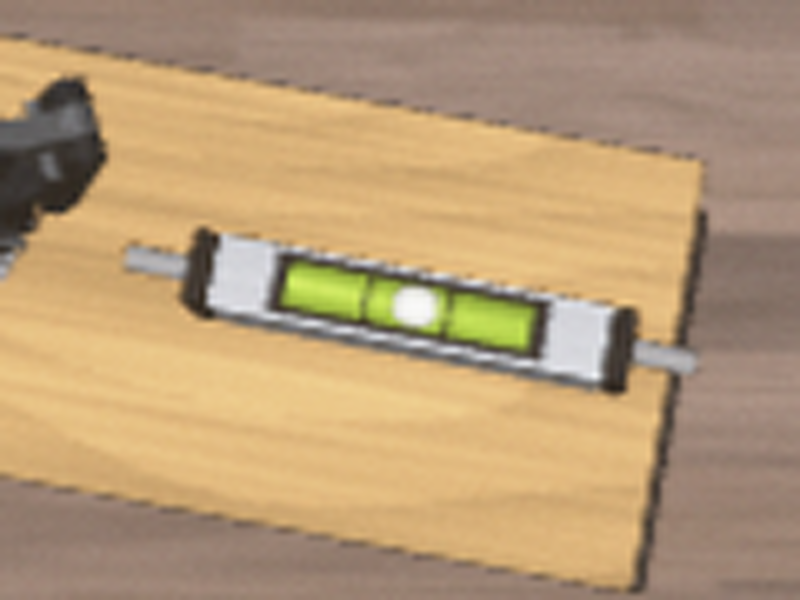

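View pics/h_side.png

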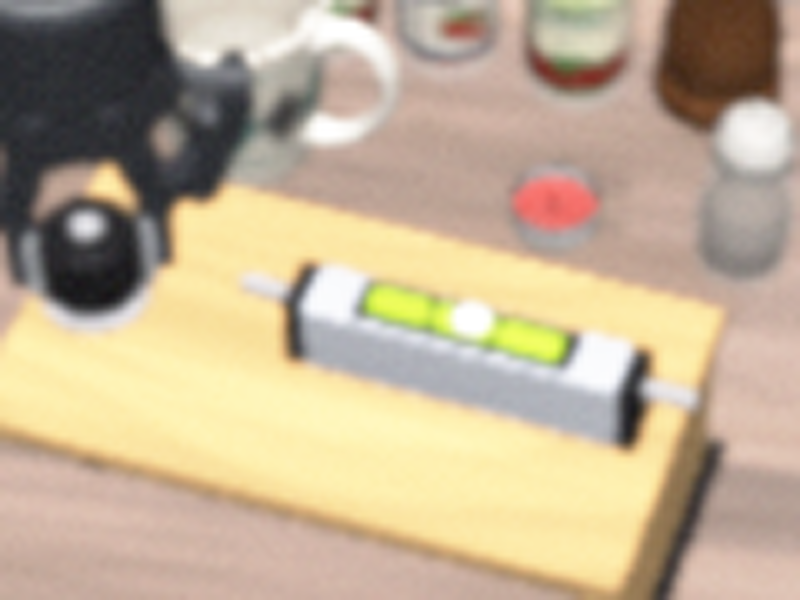

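In both views the bubble is between the lines (414,307 in the top crop, with lines at 366 and 447), about 2 mm towards the hinge. I'll turn a bit more and ease the press slightly.

```bash

python3 -m crank '{"xyz":[[0,0,0],[0,0,-0.0005],[0,0,-0.0005],[0,0,-0.0005],[0,0,-0.0005],[0,0,-0.0005],[0,0,-0.0005],[0,0,-0.0005],[0,0,-0.0005],[0,0,-0.0005],[0,0,-0.0005],[0,0,-0.0005]],"delta_rot":[[0,0,0.1],[0,0,0.17],[0,0,0.17],[0,0,0.17],[0,0,0.17],[0,0,0.17],[0,0,0.17],[0,0,0.17],[0,0,0.17],[0,0,0.17],[0,0,0.17],[0,0,0.17]],"jaw":[0.034,0.034,0.034,0.034,0.034,0.034,0.034,0.034,0.034,0.034,0.034,0.034]}' 50
python3 -m crank '{"xyz":[[0,0,0],[0,0,0],[0,0,0],[0,0,0],[0,0,0],[0,0,0],[0,0,0],[0,0,0],[0,0,0],[0,0,0]],"delta_rot":[[0,0,0],[0,0,0],[0,0,0],[0,0,0],[0,0,0],[0,0,0],[0,0,0],[0,0,0],[0,0,0],[0,0,0]],"jaw":[0.034,0.034,0.034,0.034,0.034,0.034,0.034,0.034,0.034,0.034]}' 50
python3 bub.py pics/i_%s.png | grep -A1 -E '^top|^1'
```

```text
time: 17.65
tool_pos: [0.5419, 0.0243, 0.1691]
eef_rot: [-0.002, 0.997, 0.082, -0.001]
wrist_force: [-6.2, 8.6, 11.3]
finger_gap: 0.0361
grip_force: 50.6
time: 18.65
tool_pos: [0.5419, 0.0243, 0.1691]
eef_rot: [-0.002, 0.997, 0.082, -0.001]
wrist_force: [-6.1, 9.0, 11.1]
finger_gap: 0.0362
grip_force: 50.6
18.65 1.368577146986672 [-6.1078  8.9912 11.0823] [ 1.335   0.938  -0.0112]
side vial px [310.4146 222.4634] len 11.9 bubble mm toward wheel -1.3 blue max 107 net []
--
top vial px [288.8578 236.3778] len 36.3 bubble mm toward wheel 0.8 blue max 247 net [(0.52, np.float64(143.8))]
 mm:b/g -38:69/172 -36:82/216 -34:82/217 -32:83/217 -30:84/218 -28:81/216 -25:83/218 -23:84/219 -21:86/222 -19:90/225 -17:86/219 -15:79/199 -13:72/158 -11:83/200 -9:94/225 -7:150/227 -4:231/236 -2:243/246 -0:247/248 2:246/248 4:245/246 6:229/237 8:159/219 10:94/222 12:84/196 14:84/196 16:95/227 19:92/227 21:93/228 23:94/228 25:97/230 27:100/232 29:98/230 31:94/228 33:96/229 35:97/229 37:97/224
```

```bash
python3 -c "
from bench import *
print(sign_off())"
```

```text
the job is handed in; nothing more can be done
None
```

The job is handed in. The level lies lengthwise on the shelf, let go, and the wheel is gripped at 50 N and pressed down at about 11 N. In the last picture the bubble was about 0.6 mm from the vial middle. The mug, salt shaker and tea light were never touched. The sign-off returned no verdict.

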